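# Pack the toddler's snack tower on the plates

### The job

Pack the toddler's snack tower in the middle of the top green plate: stand the blue box there first, then stack the orange tray on it, then the yellow tray, and last the white clip lid, each seated squarely home with its foot inside the rim of the one below. Leave the tower standing straight and let go of, and do not shove or tip the steel bowl, the mug or the jar.

Things in the scene. Friction and masses are not known exactly. Their poses are not given: they have to be found in the camera images.
- blue_box: Blue plastic snack box, square, open at the top, flat underneath (no foot): 60 x 60 mm outside, 48 mm high, walls 4 mm, 52 mm square inside. Origin at the centre of its underside, z up, x, y square to its sides (any quarter turn fits). 70 g.
- orange_tray: Orange plastic snack tray, open top, crackers fixed inside, 40 mm high in all: a square foot 46 mm wide, 8 mm long (tip 42 mm), then a body 60 x 60 mm, walls 4 mm. The foot enters a rim with 3 mm play each side, shoulder on rim. Origin at the centre of its underside, z up, x, y square to its sides (any quarter turn fits). 60 g. Seated in the blue box: origin 40 mm above the box's.
- yellow_tray: Yellow plastic snack tray, open top, red berries fixed inside, 40 mm high in all: a square foot 46 mm wide, 8 mm long (tip 42 mm), then a body 60 x 60 mm, walls 4 mm. The foot enters a rim with 3 mm play each side, shoulder on rim. Origin at the centre of its underside, z up, x, y square to its sides (any quarter turn fits). 60 g. Seated in the orange tray: origin 32 mm above that tray's.
- clip_lid: White clip lid: plug 46 mm square, 8 mm long (tip 42 mm), plate 60 x 60 mm from 8 to 14 mm up, blue clips out 5 mm at its +x and -x sides, black grip bar 12 mm (x) by 36 mm (y) from 14 to 36 mm up. Origin at the centre of the plug's underside, z up; any quarter turn fits. 40 g. Seated in the yellow tray: origin 32 mm above that tray's origin; it drops in, no snap.
- plates: Stack of three green toddler plates, round, 160 mm across, fixed to the worktop. Origin at the centre of the underside, z up. The top plate's flat floor is 21 mm above the origin and about 110 mm across; its sloping rim rises to 34 mm.
- steel_bowl: Bystander: round steel bowl, 124 mm across, 50 mm high, loose. Origin at the centre of its underside.
- mug: Bystander: blue ceramic mug, 80 mm across, 90 mm high, with a handle at its +y side, loose. Origin at the centre of its underside.
- jar: Bystander: amber jar with a red cap, 60 mm across, 100 mm high, loose. Origin at the centre of its underside.

How it is judged:
By the outcome, as a careful person would: the job done as asked, in the order asked, and still so for the second after the job is handed in, with the robot touching nothing.
It also fails if it takes over 104 s, if anything falls off the work surface, if the arm or the gripper's body presses on something with over 40 N, if the wrist force passes 120 N, or if a joint passes its speed limit or range.

### The arm

A 7-joint arm with a two-finger parallel gripper is mounted at the origin on the work surface. World frame = base frame: x ahead of the robot, y to its left, z up, the work surface at z = 0. Lengths are in m, angles in rad, forces in N, time in s.
With the tool pointing down it reaches from about 0.4 to 0.9 m from the base axis. Payload 5.5 kg.
Tool frame: the origin (TCP) lies on the centre line of the jaws, within the pads' length; the fingertips stand 19 mm ahead of it and the grasp point (between the pads) is the TCP (robot.tcp_to_tips is the distance from the TCP to the fingertips, in m); z points along the fingers, y is the line along which they close (so a half turn about z gives the same grasp; the last joint's range is limited). The gripper opens to 85 mm and grips with 20 to 120 N. Pads are 22 mm wide; open, the fingers measure 114 mm over their backs; the gripper's body (76 mm by 85 mm) begins 54 mm behind the grasp point. The pads swing forward as they close: fully open they stand 13 mm farther back than shut.
Start: joints at [-1.04, 0.501, -0.427, 1.55, 0.221, 1.138, -0.21], TCP at [0.172, 0.627, 0.22] pointing down, gripper open.
Joint ranges: [-2.88, 2.88], [-0.31, 2.03], [-1.54, 1.56], [0.2, 2.42], [-1.41, 4.55], [0.19, 2.02], [-2.57, 2.57]. Speed limits (rad/s): [2.57, 2.57, 3.14, 3.14, 3.14, 3.14, 3.14].

### API

Orientations are given as a unit quaternion [w, x, y, z].
In Python, from bench import robot gives the robot as it stands. Calls block until the motion is done:
- robot.move_pose(position, orientation): joint-space move of the TCP to a pose.
- robot.move_linear(position, orientation=None, feed=0.15): straight line of the TCP; orientation=None keeps the orientation; feed is the mean speed in m/s.
- robot.goto_joints(angles): joint-space move.
- robot.gripper_to(opening, newtons=None): finger opening in m; newtons is the grip in N (None keeps the last); returns when the fingers have stopped.
- robot.wait(seconds).
- robot.inverse_kinematics(position, orientation): joint angles nearest the present ones, or None.
- robot.camera(name): name is "scene" or "top" or "wrist"; returns a dict with "frame" (420x560x3 uint8, red, green, blue), "K" (3x3 intrinsics, pixels), "rvec" (rotation vector, rad) and "tvec" (3), from world to camera coordinates, as OpenCV has them. Camera axes: x right, y down, z forward; pixel columns grow to the right and rows downward; lengths in m; the calibration is good to about 2 mm. A picture is of the moment at which its call begins. There is no depth.
A pose or a line that the arm cannot do raises robot.MotionError and nothing moves.
- robot.close_job(): hands the job in; it is judged then, once.
Readings, each from a call of its own:
- robot.get_clock(): time.
- robot.get_joint_positions(): joint angles.
- robot.get_joint_vel(): joint speeds.
- robot.get_joint_efforts(): joint torques, N m.
- robot.get_position(): TCP position.
- robot.get_tcp_rot(): TCP orientation.
- robot.get_force(): force on the tool from outside, world axes, zero at the start.
- robot.get_torque(): the same for the moment, N m.
- robot.get_width(): finger opening in m.
- robot.get_gripper_force(): force on a finger pad.
Only numpy, scipy, OpenCV 4.12 (cv2) and the standard library are available. Lean on these libraries where they do the work, as an engineer would, in place of code of your own. Each camera call takes 0.05 s, during which the arm holds its last target. There are 200 camera calls.

## Working session

There is one attempt and no reset: what is moved stays moved. The work goes in short steps, each a Python script; the robot and the scene stay as the last script left them, time stands still between calls to the robot, and variables do not carry over. Pictures are saved under pics/ and viewed, at most 14 in all, crops included, and the job is handed in when it is done.

```bash
mkdir -p pics; ls
python3 - <<'E'
from bench import robot
import cv2
for n in("scene","top","wrist"):
    c=robot.camera(n); cv2.imwrite(f"pics/{n}0.png",c["frame"][:,:,::-1]); print(n,c["K"].tolist(),c["rvec"],c["tvec"])
print(robot.get_clock(),robot.get_tcp_rot(),robot.get_position())
E
```

```text
bench.py
pics
scene [[535.4340850900018, 0.0, 283.69064548998324], [0.0, 535.4340850900018, 201.1665185893966], [0.0, 0.0, 1.0]] [ 1.34258771  2.02282887 -1.022759  ] [ 0.23847465 -0.28782268  1.67083769]
top [[468.68117884026407, 0.0, 278.1974592161652], [0.0, 468.68117884026407, 203.4175948174651], [0.0, 0.0, 1.0]] [ 2.17677967 -2.16646056  0.10769437] [-0.00859903  0.57393703  1.17505654]
wrist [[324.4047872995214, 0.0, 281.7094028264566], [0.0, 324.4047872995214, 206.82622619740215], [0.0, 0.0, 1.0]] [-2.30577964 -1.75741523 -0.25448678] [-0.64869036 -0.03584398  0.37905768]
0.15 [-1.38975568e-04  1.33483774e-01  9.91050684e-01 -7.77435111e-04] [0.17189064 0.6262732  0.21906786]
```

View pics/top0.png

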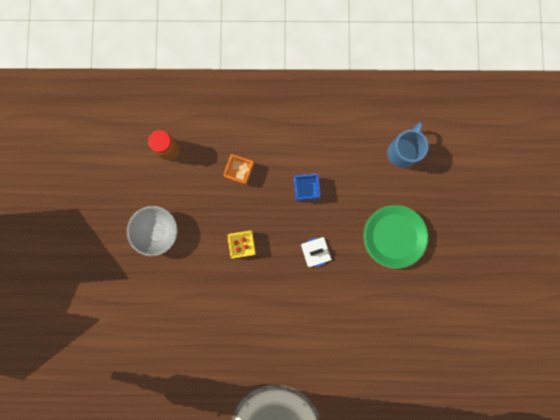

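View pics/scene0.png

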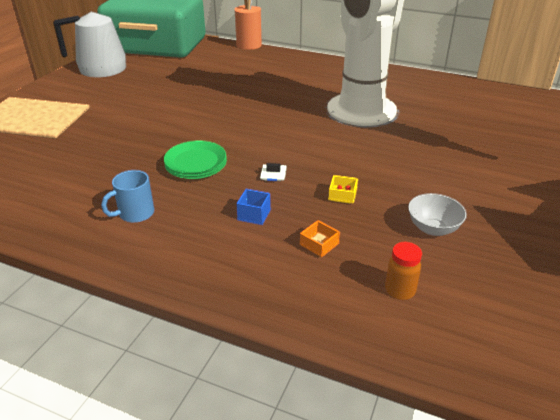

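The top view shows jar (160,142), orange tray (239,169), blue box (307,187), mug (408,148), plates (396,237), lid (316,252), yellow tray (242,244) and bowl (152,231). The scene view shows them all upright and free-standing.

```bash
cat > h.py <<'E'
import numpy as np, cv2
from scipy.spatial.transform import Rotation as R
def cam(c): return R.from_rotvec(np.ravel(c["rvec"])).as_matrix(), np.ravel(c["tvec"])
def ray(c,px):
    Rm,t=cam(c); px=np.atleast_2d(px).astype(float)
    d=np.c_[px,np.ones(len(px))]@np.linalg.inv(c["K"]).T@Rm
    return -Rm.T@t, d/np.linalg.norm(d,axis=1,keepdims=True)
def plane(c,px,z):
    o,d=ray(c,px); return o+d*((z-o[2])/d[:,2])[:,None]
def tri(views):   # [(cam,px)...] -> point nearest the rays, worst miss
    A=np.zeros((3,3));b=np.zeros(3);L=[]
    for c,p in views:
        o,d=ray(c,p);P=np.eye(3)-np.outer(d[0],d[0]);A+=P;b+=P@o;L.append((P,o))
    x=np.linalg.solve(A,b); return x,max(np.linalg.norm(P@(x-o)) for P,o in L)
def proj(c,X): return cv2.projectPoints(np.atleast_2d(X).astype(float),np.ravel(c["rvec"]),np.ravel(c["tvec"]),c["K"],None)[0][:,0]
HSV={"blue":((112,170,60),(128,255,255)),"orange":((6,170,120),(17,255,255)),"yellow":((22,150,120),(34,255,255)),
     "green":((50,120,50),(80,255,255)),"white":((0,0,170),(179,50,255))}
def mask(c,n): return cv2.inRange(cv2.cvtColor(c["frame"],cv2.COLOR_RGB2HSV),*HSV[n])
def blobs(c,n,amin=60):
    k=cv2.findContours(mask(c,n),cv2.RETR_EXTERNAL,cv2.CHAIN_APPROX_NONE)[0]
    return sorted([q for q in k if cv2.contourArea(q)>amin],key=cv2.contourArea,reverse=True)
E
python3 - <<'E'
from bench import robot
from h import *
np.set_printoptions(precision=4,suppress=True)
t=robot.camera("top");s=robot.camera("scene");w=robot.camera("wrist")
for n in HSV:
    for nm,c in(("top",t),("scene",s)):
        for q in blobs(c,n)[:4]:
            (u,v),wh,a=cv2.minAreaRect(q); print(n,nm,round(u),round(v),wh,a,cv2.contourArea(q),plane(c,[u,v],.03)[0] if nm=="top" else "")
for n,p in(("jar",(160,142)),("mug",(408,148)),("bowl",(152,231))): print(n,plane(t,p,.07))
q=robot.get_tcp_rot();Rt=R.from_quat(np.r_[q[1:],q[0]]).as_matrix();Rm,tt=cam(w)
print("tool",Rt,"cam in tool",Rt.T@(-Rm.T@tt-robot.get_position()),Rt.T@Rm.T)
E
```

```text
orange top 238 169 (25.61444854736328, 25.298219680786133) 18.434947967529297 595.0 [0.6635 0.0985 0.03  ]
orange scene 320 237 (39.10167694091797, 32.413230895996094) 30.963754653930664 980.5 
orange scene 402 278 (33.25092697143555, 41.94019317626953) 10.007980346679688 678.5 
yellow top 241 244 (25.153045654296875, 25.153043746948242) 80.53767395019531 575.0 [0.4695 0.0879 0.03  ]
yellow scene 342 189 (27.066179275512695, 26.305892944335938) 8.746162414550781 631.5 
green top 396 236 (62.22539520263672, 61.51828384399414) 45.0 2993.5 [ 0.4912 -0.3056  0.03  ]
green scene 152 28 (55.0, 105.0) 90.0 3599.5 
green scene 195 159 (38.0, 62.0) 90.0 1855.5 
white top 280 35 (70.0, 559.0) 90.0 38263.5 [ 1.0235 -0.0072  0.03  ]
white top 315 252 (24.6657657623291, 24.349536895751953) 71.56504821777344 543.0 [ 0.4507 -0.101   0.03  ]
white top 164 230 (21.90997886657715, 33.62422180175781) 12.52880859375 535.0 [0.5032 0.2836 0.03  ]
white scene 97 362 (194.0, 115.0) 0.0 14401.0 
white scene 246 372 (84.26962280273438, 43.42226791381836) 20.556045532226562 3247.5 
white scene 327 402 (89.52861022949219, 43.98772048950195) 19.440034866333008 3176.5 
white scene 173 345 (81.811767578125, 40.96440124511719) 20.556045532226562 2801.0 
jar [[0.7233 0.2915 0.07  ]]
mug [[ 0.7111 -0.3307  0.07  ]]
bowl [[0.5001 0.3046 0.07  ]]
tool [[-0.9643  0.2646 -0.0002]
 [ 0.2646  0.9643 -0.0006]
 [ 0.0001 -0.0006 -1.    ]] cam in tool [ 0.0736 -0.0003 -0.1533] [[-0.0007 -0.9583 -0.2859]
 [ 1.     -0.0006 -0.0004]
 [ 0.0002 -0.2859  0.9583]]
```

View pics/wrist0.png

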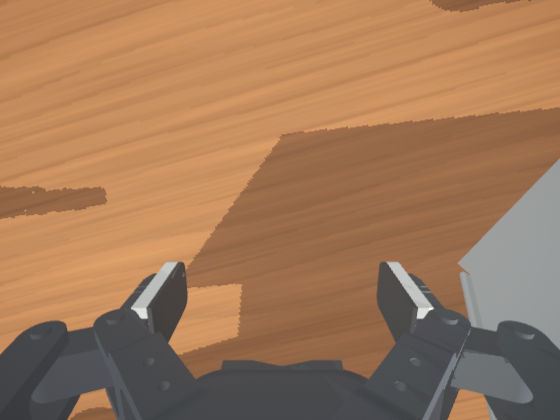

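```bash
cat >> h.py <<'E'
def quat(th):   # tool down, tool x at world yaw th
    q=(R.from_euler("z",th)*R.from_euler("x",np.pi)).as_quat(); return np.r_[q[3],q[:3]]
E
python3 - <<'E'
from bench import robot
from h import *
import pickle
out={"top":robot.camera("top"),"scene":robot.camera("scene")}
for k,y in(("A",.08),("B",-.06),("C",-.24)):
    try: robot.move_pose([.58,y,.25],quat(np.pi))
    except robot.MotionError as e: print(k,e); continue
    out[k]=robot.camera("wrist"); cv2.imwrite(f"pics/w{k}.png",out[k]["frame"][:,:,::-1]); print(k,robot.get_clock(),robot.get_position(),robot.get_joint_positions())
pickle.dump(out,open("views.pkl","wb"))
E
```

```text
A 2.875 [0.57982156 0.0813993  0.24996169] [-0.06767833  0.32957691 -0.1472312   1.69312063  0.05214316  1.12273612
  1.34306898]
B 3.5417 [ 0.58011632 -0.05889229  0.24997057] [ 0.1238028   0.32247942 -0.08513588  1.70088141  0.02900806  1.11944917
  1.60234376]
C 4.3417 [ 0.58087793 -0.23732409  0.24988134] [ 3.49499616e-01  4.00556299e-01 -4.67705386e-03  1.58972520e+00
  2.77992788e-04  1.15159928e+00  1.91921575e+00]
```

View pics/wB.png

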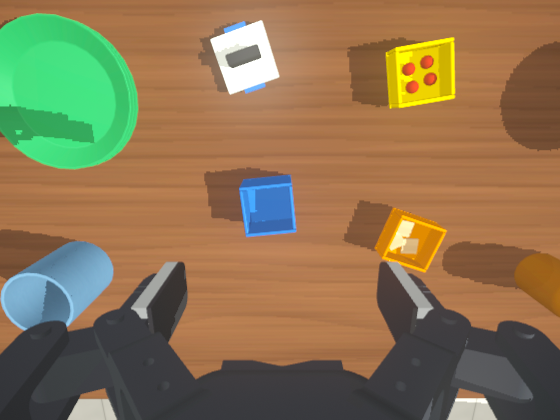

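View B shows plate (65,90), lid (245,57) with its bar at (243,56), yellow tray (422,73), blue box (268,206), and orange tray (411,239). The jaws hide everything below about row 260. Next: two-view heights for everything.

```bash
cat >> h.py <<'E'
HSV["black"]=((0,0,0),(179,120,75))
def hull(c,n,near=None,rows=258):   # hull of the colour blob nearest a pixel
    M=mask(c,n); M[rows:]=0; M=cv2.morphologyEx(M,cv2.MORPH_CLOSE,np.ones((5,5)))
    k=[q for q in cv2.findContours(M,cv2.RETR_EXTERNAL,cv2.CHAIN_APPROX_NONE)[0] if cv2.contourArea(q)>150]
    cen=lambda q:np.array(cv2.minAreaRect(q)[0])
    q=max(k,key=cv2.contourArea) if near is None else min(k,key=lambda q:np.linalg.norm(cen(q)-near))
    return cv2.convexHull(q)[:,0].astype(float)
def square(c,n,z,near=None):   # centre, sides, yaw (mod 90, rad, in +-45deg) of hull cast on plane z
    p=plane(c,hull(c,n,near),z)[:,:2]
    (x,y),s,a=cv2.minAreaRect((p*1000).astype(np.float32)); a=np.deg2rad((a+45)%90-45)
    return np.array([x,y])/1000,np.array(s)/1000,a
E
python3 - <<'E'
from h import *
import pickle
np.set_printoptions(precision=4,suppress=True)
V=pickle.load(open("views.pkl","rb"))
cg={"blue":(.605,-.04),"orange":(.66,.1),"yellow":(.47,.09),"white":(.45,-.1)}
for n,p in cg.items():
    for k in "ABC":
        c=V[k]; px=proj(c,[*p,.03])[0]
        try: print(n,k,px.round(),*square(c,n,.04 if n!="white" else .014,px))
        except Exception as e: print(n,k,"none")
# heights: plate ellipse centre, tri over C, B, top
vs=[]
for k in("C","top"):
    c=V[k]; h=hull(c,"green",proj(c,[.49,-.3,.03])[0],420); e=cv2.fitEllipse(h.astype(np.float32)); print("plate",k,e); vs.append((c,e[0]))
print("plate tri",tri(vs))
for n,p in cg.items():   # corners matched A/B
    a,b=[cv2.approxPolyDP(hull(V[k],n,proj(V[k],[*p,.03])[0]).astype(np.float32),4,True)[:,0] for k in "AB"]
    r=[min(((*tri([(V["A"],u),(V["B"],v)]),) for v in b),key=lambda t:t[1]+(0 if .0<t[0][2]<.07 else 1)) for u in a]
    print(n,*[(x.round(4),round(m,4)) for x,m in r],sep="\n  ")
E
```

```text
blue A none
blue B none
blue C none
orange A [297. 240.] [0.6564 0.0999] [0.0637 0.0668] -0.3337709167843773
orange B [411. 239.] [0.6567 0.0938] [0.0744 0.0637] -0.32812781159255394
orange C [555. 239.] [0.6473 0.0584] [0.031 0.06 ] -0.3809541418173112
yellow A [290.  75.] [0.4698 0.0897] [0.0607 0.0607] 0.16013732444030732
yellow B [422.  74.] [0.4706 0.0841] [0.0604 0.0702] 0.15872614866818796
yellow C [588.  74.] [0.4771 0.0431] [0.0588 0.0177] 0.24080587201837975
white A [110.  54.] [ 0.4513 -0.0997] [0.0608 0.0613] 0.3117316608673176
white B [244.  54.] [ 0.4534 -0.1   ] [0.0659 0.0605] 0.3156089903878776
white C [413.  54.] [ 0.4521 -0.1018] [0.0616 0.0612] 0.3102305035398672
plate C ((220.91273498535156, 89.71053314208984), (145.17630004882812, 156.71107482910156), 157.86744689941406)
plate top ((395.54278564453125, 236.2855224609375), (61.46022415161133, 63.469234466552734), 111.74369049072266)
plate tri (array([ 0.4891, -0.296 ,  0.0702]), np.float64(0.0013476551149489203))Traceback (most recent call last):
  File "<stdin>", line 17, in <module>
  File "h.py", line 29, in hull
    q=max(k,key=cv2.contourArea) if near is None else min(k,key=lambda q:np.linalg.norm(cen(q)-near))
                                                      ~~~^^^^^^^^^^^^^^^^^^^^^^^^^^^^^^^^^^^^^^^^^^^^
ValueError: min() iterable argument is empty
```

```bash
sed -i 's/"blue":((112,170,60)/"blue":((104,180,60)/' h.py
cat >> h.py <<'E'
def corners(ca,cb,n,na=None,nb=None):   # hull corners seen in two views -> 3D points that agree
    a,b=[cv2.approxPolyDP(hull(c,n,m).astype(np.float32),3,True)[:,0] for c,m in((ca,na),(cb,nb))]
    r=[min((tri([(ca,u),(cb,v)]) for v in b),key=lambda t:t[1]+(0 if -.01<t[0][2]<.2 else 1)) for u in a]
    return [x for x,m in r if m<.0015]
E
python3 - <<'E'
from h import *
import pickle
np.set_printoptions(precision=4,suppress=True)
V=pickle.load(open("views.pkl","rb"))
print(cv2.cvtColor(V["B"]["frame"],cv2.COLOR_RGB2HSV)[[206,182,230,300],[268,268,250,60]])
cg={"blue":(.605,-.04),"orange":(.66,.1),"yellow":(.47,.09),"white":(.45,-.1)}
for n,p in cg.items():
    na,nb=[proj(V[k],[*p,.03])[0] for k in "AB"]
    if n=="blue": print(*square(V["B"],n,.048,nb))
    print(n,*corners(V["A"],V["B"],n,na,nb),sep="\n ")
from bench import robot
q0=robot.get_joint_positions()
for n,p,a in(("blue",cg["blue"],.05),("orange",cg["orange"],-.33),("yellow",cg["yellow"],.16),("white",cg["white"],.31),("plate",(.49,-.3),0)):
    for k in range(4):
        th=a+k*np.pi/2; s=[robot.inverse_kinematics([*p,z],quat(th)) for z in(.03,.2)]
        print(n,k,[None if x is None else x[6].round(2) for x in s])
E
```

```text
[[107 179 199]
 [108 172 173]
 [108 169 173]
 [102 107 134]]
[ 0.6133 -0.077 ] [0.0542 0.0569] 0.09977131053104832
blue
 [ 0.5892 -0.1058  0.05  ]
orange
 [0.6242 0.0806 0.0094]
 [0.6443 0.1374 0.0074]
 [0.68   0.1264 0.0366]
 [0.6261 0.0681 0.1513]
yellow
 [0.4357 0.1142 0.0378]
 [0.493  0.1246 0.0364]
 [0.5041 0.0655 0.0099]
 [0.4462 0.0566 0.0481]
white
 [ 0.4133 -0.0824  0.0104]
 [ 0.4705 -0.0643  0.0095]
 [ 0.4884 -0.1188  0.0143]
 [ 0.4323 -0.138   0.0131]
blue 0 [np.float64(-1.12), np.float64(-1.3)]
blue 1 [np.float64(0.22), np.float64(0.15)]
blue 2 [np.float64(1.59), np.float64(1.61)]
blue 3 [np.float64(2.49), np.float64(-2.37)]
orange 0 [np.float64(-1.25), np.float64(-1.41)]
orange 1 [np.float64(-0.34), np.float64(-0.42)]
orange 2 [np.float64(1.02), np.float64(1.03)]
orange 3 [np.float64(2.44), np.float64(2.48)]
yellow 0 [np.float64(-1.36), np.float64(-1.6)]
yellow 1 [np.float64(-0.01), np.float64(-0.08)]
yellow 2 [np.float64(1.35), np.float64(1.44)]
yellow 3 [np.float64(2.41), np.float64(2.56)]
white 0 [np.float64(-0.76), np.float64(-1.03)]
white 1 [np.float64(0.58), np.float64(0.5)]
white 2 [np.float64(1.97), np.float64(2.02)]
white 3 [np.float64(-1.59), np.float64(-2.14)]
plate 0 [np.float64(-0.49), np.float64(-0.84)]
plate 1 [np.float64(0.7), np.float64(0.62)]
plate 2 [np.float64(2.09), np.float64(2.08)]
plate 3 [np.float64(-1.68), np.float64(-1.95)]
```

Heights agree with the sizes given: box rim 0.050, tray rims 0.037, lid plate 0.009–0.014. Now straight-above views of the plate and the blue box.

```bash
sed -i 's/"blue":((104,180,60)/"blue":((104,145,50)/' h.py
cat >> h.py <<'E'
def above(robot,xy,th,z=.15,dy=0.):   # wrist camera straight above xy (dy sideways along tool y)
    u=np.array([np.cos(th),np.sin(th)]); v=np.array([np.sin(th),-np.cos(th)])
    robot.move_pose([*(np.array(xy)-.0736*u+dy*v),z],quat(th)); robot.wait(.25)
    return robot.camera("wrist")
E
python3 - <<'E'
from bench import robot
from h import *
import pickle
np.set_printoptions(precision=4,suppress=True)
p=(.49,-.3); cs=[]
for dy in(0,.06):
    c=above(robot,p,np.pi,.25,dy); e=cv2.fitEllipse(hull(c,"green").astype(np.float32)); cs.append((c,e[0]))
    pl=plane(c,hull(c,"green"),.034)[:,:2]; print("plate",dy,e,[np.array(q) for q in cv2.minEnclosingCircle(pl.astype(np.float32))],pl.min(0),pl.max(0))
    cv2.imwrite(f"pics/pl{dy}.png",c["frame"][:,:,::-1])
print(tri(cs))
b=(.613,-.077); c2=above(robot,b,np.pi,.15,.05); c1=above(robot,b,np.pi,.15)
print("blue",*square(c1,"blue",.048),*corners(c1,c2,"blue"),robot.get_position(),robot.get_clock())
cv2.imwrite("pics/blue.png",c1["frame"][:,:,::-1])
pickle.dump((cs,c1,c2),open("pb.pkl","wb"))
E
python3 -c "
import cv2,numpy as np
a=[cv2.imread('pics/'+n+'.png')[:300] for n in('pl0','blue')];cv2.imwrite('pics/m1.png',np.vstack(a))"
```

```text
plate 0 ((276.2962646484375, 105.29055786132812), (144.4238739013672, 151.12303161621094), 178.1527862548828) [array([ 0.4913, -0.3036]), array(0.0792)] [ 0.4127 -0.3819] [ 0.5689 -0.2252]
plate 0.06 ((224.64259338378906, 106.82545471191406), (142.88876342773438, 152.299072265625), 154.7521514892578) [array([ 0.4912, -0.3035]), array(0.0791)] [ 0.4129 -0.3824] [ 0.5697 -0.2247]
(array([ 0.4862, -0.3037,  0.0327]), np.float64(3.025564142828448e-07))
blue [ 0.6164 -0.0766] [0.059 0.059] 0.0987511034517094 [ 0.5848 -0.0503  0.045 ] [ 0.6431 -0.0444  0.0376] [ 0.6481 -0.1031  0.0451] [ 0.5904 -0.109   0.0436] [ 0.6867 -0.0756  0.1501] 7.6
```

View pics/m1.png

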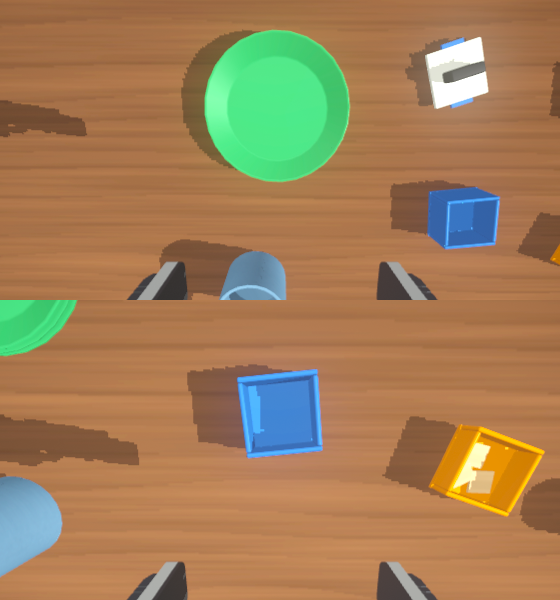

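The pictures show the plate as a clean circle about (277,106) with its floor clear, and the blue box from straight above about (281,413-300). Now pick up the box and place it.

```bash
cat >> h.py <<'E'
def pick(robot,xy,th,z,N=35,open_=.085,zt=.2):
    robot.gripper_to(open_); robot.move_pose([*xy,z+.07],quat(th)); robot.move_linear([*xy,z],feed=.1)
    f0=robot.get_force(); robot.gripper_to(0.,N); robot.wait(.2)
    print("grip",robot.get_width(),robot.get_gripper_force(),f0,robot.get_position())
    robot.move_linear([*xy,zt],feed=.2); print("up",robot.get_width(),robot.get_clock())
def place(robot,xy,th,z,open_,zt=.3,down=.004,zin=None):   # approach, then ease down to z or first contact
    robot.move_pose([*xy,zt],quat(th)); robot.move_linear([*xy,z+.02],feed=.15); robot.wait(.3)
    f0=robot.get_force()[2]; h=z+down
    robot.move_linear([*xy,h],feed=.04)
    while True:
        f=robot.get_force()[2]-f0
        if f>4 or h<=z-.003: break
        h-=.001; robot.move_linear([*xy,h],feed=.03)
    print("placed",h-z,f,robot.get_force(),robot.get_position())
    robot.gripper_to(open_); robot.wait(.2)
    robot.move_linear([*xy,z+.07],feed=.2); print("t",robot.get_clock())
E
python3 - <<'E'
from bench import robot
from h import *
np.set_printoptions(precision=4,suppress=True)
pick(robot,(.6164,-.0766),np.pi+.0988,.031,zt=.15)
place(robot,(.491,-.3036),np.pi,.031+.021,.08,zt=.15)
c=above(robot,(.491,-.3036),np.pi,.22)
print(*square(c,"blue",.069)); cv2.imwrite("pics/b1.png",c["frame"][:,:,::-1])
E
```

```text
grip -5.190663717429372e-05 0.0 [0.4488 0.5462 0.3252] [ 0.6162 -0.0765  0.0307]
up 1.0883576745068025e-08 10.8083
placed -0.0030000000000000027 -0.39360271577744466 [ 0.3676  0.8451 -0.3897] [ 0.4909 -0.3036  0.0489]
t 16.55
[ 0.602  -0.1032] [0.0685 0.0767] 0.09766539093193294
```

View pics/b1.png

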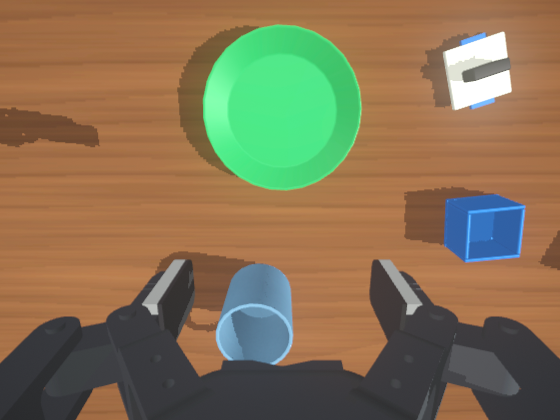

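The box was missed: the picture shows it still at (484,228), with the plate empty. I'll check where it stands now and why.

Run:
```python
from bench import robot
from h import *
import pickle
np.set_printoptions(precision=4,suppress=True)
V=pickle.load(open("views.pkl","rb"))
print("tips",robot.tcp_to_tips,robot.get_width())
w=robot.camera("wrist"); q=robot.get_tcp_rot();Rt=R.from_quat(np.r_[q[1:],q[0]]).as_matrix();Rm,tt=cam(w)
print("cam in tool",Rt.T@(-Rm.T@tt-robot.get_position()))
for t in(V["top"],robot.camera("top")):
    M=mask(t,"blue");k=[q for q in cv2.findContours(M,0,1)[0] if cv2.contourArea(q)>150]
    for q in k: u=cv2.minAreaRect(q)[0]; print("top blue",u,plane(t,u,.04))
c=above(robot,(.6164,-.0766),np.pi+.0988,.15)
print(*square(c,"blue",.048,proj(c,[.6164,-.0766,.04])[0]),robot.get_position())
cv2.imwrite("pics/b2.png",np.vstack([c["frame"],robot.camera("scene")["frame"][100:280]])[:,:,::-1])
```

```text
tips 0.019 0.07976109267804396
cam in tool [ 0.0738  0.     -0.1531]
top blue (306.62872314453125, 186.78713989257812) [[ 0.6158 -0.0782  0.04  ]]
top blue (306.4901123046875, 186.9010009765625) [[ 0.6155 -0.0778  0.04  ]]
[ 0.6166 -0.0761] [0.0588 0.0591] 0.10083486055712827 [ 0.6896 -0.0711  0.1505]
```

View pics/b2.png

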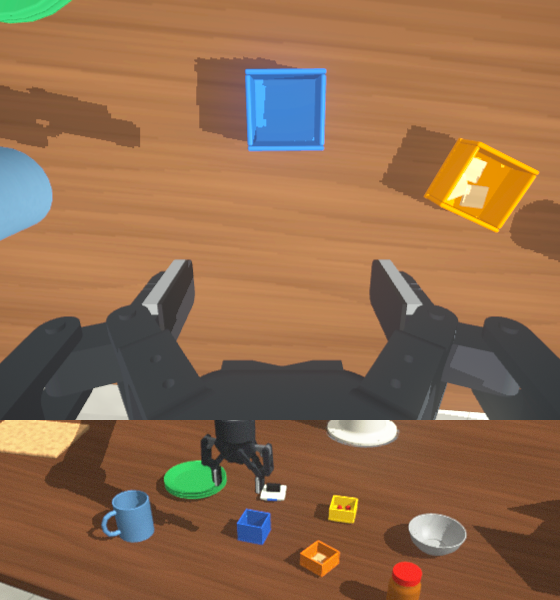

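The box is untouched at (286,110) and its measured position agrees with the top camera, so the jaws closed above it. In this picture the pad tips at (190,262) and (372,262), 80 mm apart, work out to about 30 mm behind the TCP instead of ahead of it. I'll test that by touching bare table lightly with the fingers.

Run:
```python
from bench import robot
from h import *
np.set_printoptions(precision=4,suppress=True)
xy=(.55,0.)
robot.move_pose([*xy,.1],quat(np.pi))
for o in(.06,.012):
    robot.gripper_to(o); robot.move_linear([*xy,.034],feed=.15); robot.wait(.3)
    f0=robot.get_force()[2]; h=.034; f=0
    try:
        while h>-.03 and f<3:
            h-=.0015; robot.move_linear([*xy,h],feed=.03); f=robot.get_force()[2]-f0
    except robot.MotionError as e: print(e)
    print("open",o,"touch at",h,robot.get_position(),f,robot.get_width(),robot.get_clock())
    c=robot.camera("wrist"); cv2.imwrite(f"pics/probe{o}.png",c["frame"][:,:,::-1])
    robot.move_linear([*xy,.06],feed=.2)
```

```text
open 0.06 touch at -0.017000000000000008 [ 0.5503 -0.     -0.0164] 5.412584610090415 0.06001467520307684 29.3417
open 0.012 touch at -0.01250000000000001 [ 0.5502  0.     -0.0111] 14.052635021061404 0.012032788748637693 38.8167
```

The tips really stand 16 mm (at 60 mm opening) and 11 mm (at 12 mm) behind the reported TCP, about 30 mm off the stated figure. I'll correct the heights and drop the slow stepping to save time.

```bash
cat >> h.py <<'E'
TIP=.0165   # tips stand this far above the reported TCP at 60 mm opening (probed; .0115 at 12 mm)
def pick(robot,xy,th,z,w,N=35,open_=.085,zt=.2):
    robot.gripper_to(open_); robot.move_pose([*xy,z+.05],quat(th)); robot.move_linear([*xy,z],feed=.12)
    robot.gripper_to(max(w-.02,0),N); g=robot.get_width(); robot.move_linear([*xy,zt],feed=.25)
    print("grip",g,"up",robot.get_width(),robot.get_gripper_force(),robot.get_clock())
    assert abs(robot.get_width()-w)<.006
def place(robot,xy,th,z,open_,zt=.2):
    robot.move_pose([*xy,zt],quat(th)); f0=robot.get_force()[2]; robot.move_linear([*xy,z+.012],feed=.2); robot.move_linear([*xy,z],feed=.04)
    print("down",robot.get_force()[2]-f0,robot.get_position(),robot.get_width()); robot.gripper_to(open_); robot.wait(.1)
    robot.move_linear([*xy,z+.06],feed=.25); print("t",robot.get_clock())
E
python3 - <<'E'
from bench import robot
from h import *
np.set_printoptions(precision=4,suppress=True)
z=.012-TIP
pick(robot,(.6164,-.0766),np.pi+.1,z,.06,zt=.1)
place(robot,(.491,-.3036),np.pi,z+.0215,.075,zt=.12)
c=above(robot,(.491,-.3036),np.pi,.2)
print("tower",*square(c,"blue",.069)); cv2.imwrite("pics/t1.png",c["frame"][:,:,::-1])
c=above(robot,(.6564,.0999),np.pi-.334,.15)
print("orange",*square(c,"orange",.04,proj(c,[.6564,.0999,.04])[0]),robot.get_clock()); cv2.imwrite("pics/o1.png",c["frame"][:,:,::-1])
E
python3 -c "
import cv2,numpy as np
a=[cv2.imread('pics/'+n+'.png')[:300] for n in('t1','o1')];cv2.imwrite('pics/m2.png',np.vstack(a))"
```

```text
grip 0.059987294844357206 up 0.059481043373518575 38.61779272556305 42.05
down 1.901369260730979 [ 0.4919 -0.3041  0.0176] 0.05968429853778974
t 44.9167
tower [ 0.4913 -0.3041] [0.0576 0.0531] -0.001667804632662123
orange [0.721  0.2702] [0.0645 0.068 ] -0.09664891227812014 47.675
```

View pics/m2.png

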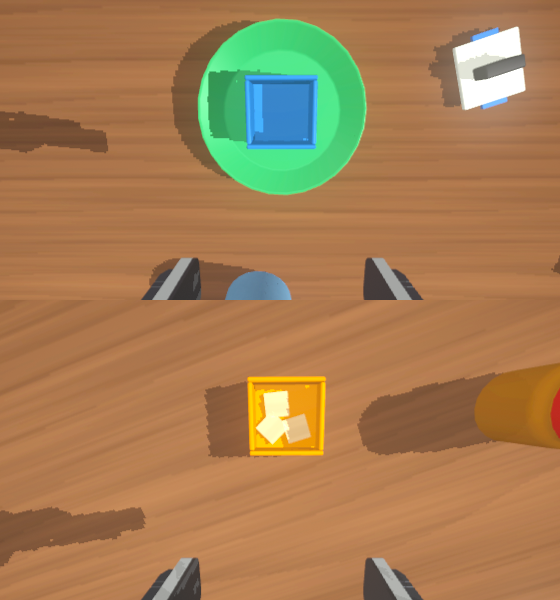

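The top half shows the box standing centred on the plate at (281,112). The bottom half shows the orange tray at (287,116) of its view. The colour limits clipped both hulls, so I'll widen them and re-measure before moving.

```bash
sed -i 's/"orange":((6,170,120),(17/"orange":((6,170,120),(24/; s/"blue":((104,145,50)/"blue":((98,140,50)/' h.py
python3 - <<'E'
from bench import robot
from h import *
np.set_printoptions(precision=4,suppress=True)
c=robot.camera("wrist"); x=proj(c,[.6564,.0999,.04])[0]
print("orange",*square(c,"orange",.04,x),x)
q=robot.get_tcp_rot();Rt=R.from_quat(np.r_[q[1:],q[0]]).as_matrix();Rm,tt=cam(c)
oc=Rt.T@(-Rm.T@tt-robot.get_position()); Rc=Rt.T@Rm.T
Rt2=(R.from_euler("z",np.pi)*R.from_euler("x",np.pi)).as_matrix(); o=np.array([.5646,-.3036,.2])+Rt2@oc; Rw=(Rt2@Rc).T
d=dict(K=c["K"],rvec=R.from_matrix(Rw).as_rotvec(),tvec=-Rw@o,frame=cv2.imread("pics/t1.png")[:,:,::-1].copy())
print("tower",*square(d,"blue",.069,(281,112))); h=hull(d,"blue",(281,112)); print(h.min(0),h.max(0))
e=hull(d,"green"); print("plate",cv2.minEnclosingCircle(plane(d,e,.034)[:,:2].astype(np.float32)))
E
```

```text
orange [0.6624 0.0997] [0.0604 0.0596] -0.3361926623216409 [283.2916 109.239 ]
tower [ 0.4933 -0.305 ] [0.0595 0.059 ] -0.0011844408948127412
[245.  75.] [317. 148.]
plate ((0.49369776248931885, -0.304350346326828), 0.07952938973903656)
```

Run:
```python
from bench import robot
from h import *
import pickle
np.set_printoptions(precision=4,suppress=True)
z=.014-TIP
pick(robot,(.6624,.0997),np.pi-.336,z,.06,zt=.1)
c=above(robot,(.491,-.304),np.pi,.2); t,s,a=square(c,"blue",.069,proj(c,[.491,-.304,.069])[0]); print("tower",t,s,a)
if np.abs(t-(.491,-.304)).max()>.003 or np.abs(s-.06).max()>.003: t=np.array([.491,-.304]); print("fallback")
place(robot,t,np.pi,z+.0615,.075,zt=.15)
c=above(robot,t,np.pi,.22); pickle.dump(c,open("t2.pkl","wb"))
print("tower",*square(c,"orange",.101,proj(c,[*t,.101])[0])); cv2.imwrite("pics/t2.png",c["frame"][:,:,::-1])
c=above(robot,(.4698,.0897),np.pi+.16,.15); pickle.dump(c,open("y1.pkl","wb"))
print("yellow",*square(c,"yellow",.04,proj(c,[.4698,.0897,.04])[0]),robot.get_clock()); cv2.imwrite("pics/y1.png",c["frame"][:,:,::-1])
cv2.imwrite('pics/m3.png',np.vstack([cv2.imread('pics/'+n+'.png')[:300] for n in('t2','y1')]))
```

```text
grip 0.059507747165394344 up 0.05973002109983588 38.52688908576965 50.0333
tower [ 0.4912 -0.304 ] [0.0586 0.0592] 0.0009065769005985702
down 3.5744197534196056 [ 0.4922 -0.3046  0.0598] 0.059595775041676
t 54.1417
tower [ 0.4916 -0.3046] [0.0596 0.0585] -0.0015578160796418505
yellow [0.4696 0.0898] [0.0595 0.0604] 0.15743834383356653 56.8333
```

View pics/m3.png

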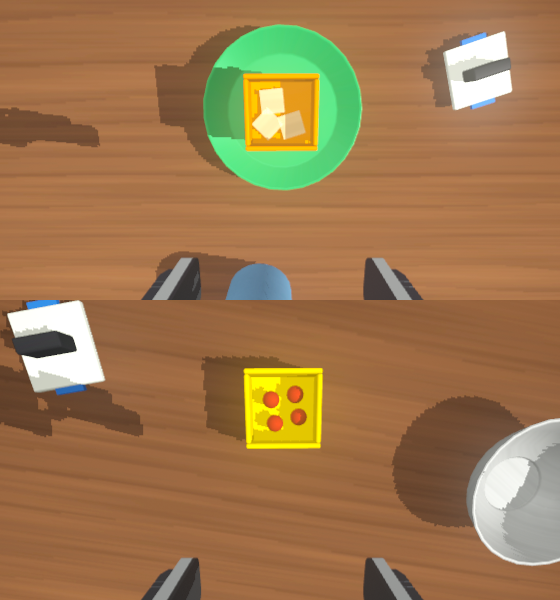

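Orange tray sits square on the box at (282,112), and the yellow tray stands at (283,108) of its view. Next is the yellow tray, then views for the lid.

Run:
```python
from bench import robot
from h import *
np.set_printoptions(precision=4,suppress=True)
z=.014-TIP; t=np.array([.4916,-.3046])
pick(robot,(.4696,.0898),np.pi+.1574,z,.06,zt=.13)
place(robot,t,np.pi,z+.0936,.075,zt=.17)
c=above(robot,t,np.pi/2,.25)
print("tower",*square(c,"yellow",.133,proj(c,[*t,.133])[0]),robot.get_position()); cv2.imwrite("pics/t3.png",c["frame"][:,:,::-1])
l=(.452,-.101); c=above(robot,l,np.pi/2+.31,.15)
print("lid",*square(c,"white",.014,proj(c,[*l,.014])[0]),robot.get_clock()); cv2.imwrite("pics/l1.png",c["frame"][:,:,::-1])
cv2.imwrite('pics/m4.png',np.vstack([cv2.imread('pics/'+n+'.png')[:300] for n in('t3','l1')]))
```

```text
grip 0.05932984862274374 up 0.059581305081470484 37.83604681491852 59.2833
down 2.42102893626686 [ 0.4922 -0.3048  0.0916] 0.059274199763611195
t 62.4833
tower [ 0.491  -0.3049] [0.0588 0.0598] -0.00016871125505651973 [ 0.4915 -0.378   0.2497]
lid [ 0.4509 -0.1009] [0.0604 0.0595] 0.3069571123755099 65.2167
```

View pics/m4.png

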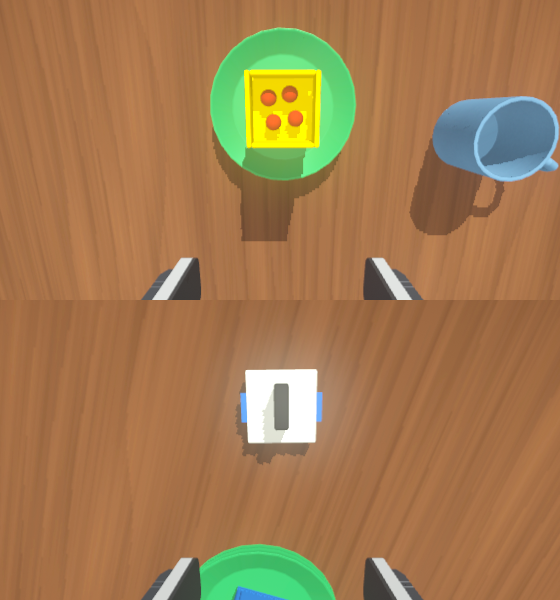

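Yellow sits square at (283,109), and the lid is seen straight on at (281,406-300) with its bar along the jaws' plane. Now place the lid.

Run:
```python
from bench import robot
from h import *
np.set_printoptions(precision=4,suppress=True)
z=.017-.0115; t=np.array([.491,-.3049])
pick(robot,(.4509,-.1009),np.pi/2+.307,z,.012,open_=.05,zt=.2)
place(robot,t,np.pi/2,z+.1256,.045,zt=.205)
c=above(robot,t,np.pi/2,.28); print("lid",*square(c,"white",.139,proj(c,[*t,.139])[0]),robot.get_clock())
s=robot.camera("scene"); a=cv2.resize(s["frame"][90:240,80:280],None,fx=2.8,fy=2.8,interpolation=cv2.INTER_CUBIC)
cv2.imwrite("pics/f1.png",np.vstack([c["frame"][:180],a])[:600,:,::-1])
```

```text
grip 0.01087466864655756 up 0.01092718360915366 34.77561056613922 68.05
down 0.15182700994566 [ 0.4912 -0.3051  0.1314] 0.01149340584496487
t 70.7167
lid [ 0.4904 -0.3051] [0.0598 0.059 ] 0.0007223754236772129 71.55
```

View pics/f1.png

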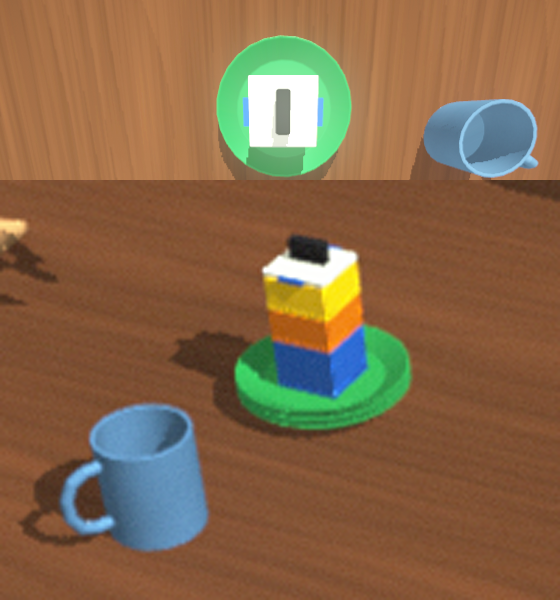

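The tower stands straight and centred, with the lid square at (283,110). One second view will check the lid's height before handing in.

Run:
```python
from bench import robot
from h import *
np.set_printoptions(precision=4,suppress=True)
t=(.491,-.3049)
c1=above(robot,t,np.pi/2,.26,-.05);c2=above(robot,t,np.pi/2,.26,.05)
f=[proj(c,[*t,.139])[0] for c in(c1,c2)]
r=np.array(corners(c1,c2,"white",*f)); print(r,robot.get_clock())
if abs(np.median(r[:,2])-.139)<.005: print(robot.close_job())
```

```text
[[ 0.5198 -0.2758  0.138 ]
 [ 0.5199 -0.3348  0.1352]
 [ 0.4604 -0.3344  0.1349]
 [ 0.4606 -0.276   0.1377]] 73.0167
the job is handed in; nothing more can be done
None
```

The snack tower stands straight on the top plate, stacked blue, orange, yellow and lid and let go of, and was handed in at 73 s. The lid plate measured 135–138 mm high (139 mm expected), and the one miss was a first grasp that closed above the box and moved nothing.

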